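# Open the craft box and lift out its tray level

### The job

Gently raise the lid of the wooden craft box (it has a dark pull tab in front) all the way back onto its stop. Then lift out the blue inner tray (it has a bridge handle) and hold it level and still over the box with its underside about 10 cm above the box's rim, the tin and the tape roll still lying in it; finish while holding it there, with the lid still fully open and the things around left where they are.

Things in the scene. Friction and masses are not known exactly. Their poses are not given: they have to be found in the camera images.
- craft_box: light wooden box with brass corners, fixed to the table, outside 150 (its x) x 300 (its y) x 92 mm high without the lid, walls 6 mm; origin at the centre of its underside on the table, z up, its -x side is the front (towards the robot), the lid is hinged along the top of its +x side. Inside, two cleats carry the tray's underside 28 mm above the table
- lid (a joint): angle of the box's lid, rad: 0 shut, 1.8 fully open (leaning 13 degrees back past upright, on its stop); starts between 0 and 0.4. Stiff hinge: it stays wherever it is left, and moving it takes about 2 to 3 N at the tab. The lid is a wooden panel 150 x 300 x 10 mm, 0.22 kg; its underside lies on the rim when shut
- lid_hinge (a point): middle of the lid's hinge line, on the top edge of the box's +x side, 92 mm above the table; the hinge line runs along the box's y axis
- lid_tab (a point): grip point on the dark wooden pull tab that sticks out 50 mm from the middle of the lid's front edge; tab 18 mm wide (box's y), 8 mm thick. The point lies 182 mm from the hinge line, 32 mm out from the lid's edge, 5 mm above the lid's underside plane, and moves with the lid. Pinched from above across its width (closing along the box's y), it turns between the pads as the lid swings
- tray: blue loose tray, 130 (x) x 280 (y) x 26 mm high, 4 mm walls and floor, about 0.25 kg, sits in the box with 4 mm play all round, axes as the box's; origin at the centre of its underside. Two dividers leave a clear middle bay 102 mm wide (y) for the fingers; each outer bay holds one thing
- tray_handle (a point): centre of the tray's wooden bridge handle, 46 mm above the tray's underside, over its centre (about 18 mm below the box's rim at the start): a bar 82 mm long along the tray's x, 14 mm wide (y), 14 mm high, on a post at each end; 35 mm clear above the tray floor. Grip it across y from above
- tin: round tin 62 mm in diameter, 35 mm high, white with a golden brown lid, about 0.07 kg, stands in one of the tray's outer bays; origin at the centre of its underside
- tape: small roll of washi tape with a grid pattern, 40 mm in diameter, 16 mm high, about 0.03 kg, lies in the other outer bay; origin at the centre of its underside
- picture_frame: bystander: small pale picture frame, 150 x 126 x 16 mm, lies to the left; to be left alone; origin at the centre of its underside
- stylus_a: bystander: slim wooden stylus, 129 mm long, 9 mm thick, lies to the right; to be left alone; origin about at its middle

How it is judged:
By the outcome, as a careful person would: the job done as asked, in the order asked, and still so for the second after the job is handed in, while the arm keeps its last pose, push and grip.
It also fails if it takes over 53 s, if anything falls off the work surface, if the arm or the gripper's body presses on something with over 40 N, if the wrist force passes 120 N, or if a joint passes its speed limit or range.

### The arm

A 6-joint arm with a two-finger parallel gripper is mounted at the origin on a cart in front of the work surface, level with it; the furniture and walls round the work are solid. World frame = base frame: x ahead of the robot, y to its left, z up, the work surface at z = 0. Lengths are in m, angles in rad, forces in N, time in s.
With the tool pointing down it reaches from about 0.375 to 0.9 m from the base axis. Payload 3.1 kg.
Tool frame: the origin (TCP) lies between the finger pads; the fingertips stand 11 mm ahead of it and the grasp point (between the pads) lies 8 mm behind it; z points along the fingers, y is the line along which they close (so a half turn about z gives the same grasp; the last joint's range is limited). The gripper opens to 87 mm and grips with 3 to 60 N. Pads are 19 mm wide; open, the fingers measure 117 mm over their backs; the gripper's body (75 mm by 190 mm) begins 51 mm behind the grasp point.
Start: joints at [0.976, 0.527, 1.433, -0, 1.181, -0.178], TCP at [0.253, 0.571, 0.234] pointing down, gripper open.
Joint ranges: [-3.08, 3.08], [-0.75, 2.2], [0.22, 2.44], [-1.43, 4.57], [0, 2.65], [-2.85, 2.85]. Speed limits (rad/s): [2.79, 2.79, 3.14, 3.14, 3.14, 3.14].

### API

Orientations are given as a unit quaternion [x, y, z, w].
In Python, from rig import get_obs, camera, hand_in gives the robot as it stands.
- The arm moves only by the shell command python3 -m pendant 'ROWS' [FORCE]. ROWS is JSON, a list that holds one entry, the list of rows, each a list of 7 numbers: the shift along the tool's x, y, z in m, then the turn, a rotation vector about the tool's x, y, z in degrees, then the opening, from 0 (shut) to 1 (fully open). In form: [[[x, y, z, ax, ay, az, fingers], ...]]. A call has exactly 5 rows; each row shifts and turns the commanded pose from where the row before left it, along the tool's axes as they then stand; what a row does not reach is not made up. A row lasts 1/8 s, in which the tool goes at most 62.5 mm and 10.7 degrees, less where a joint would pass 70% of its speed; a pose out of reach is approached as far as the arm can. A call with a gripper value outside its range is refused whole. The fingers move at their own pace and stop on an object; FORCE is the grip in N (left out, the last holds). Time passes only in rows, so rows that do not move let the fingers close, or fill a call up. It gives the time, the measured TCP pose, the force, the opening and the grip force at its end, in the units of the state.
- get_obs(): the state, without advancing time (a new reading comes with each control period).
- camera(name): name is "side" or "top" or "wrist"; returns a dict with "img" (420x560x3 uint8, red, green, blue), "intrinsics" (3x3 intrinsics, pixels), "R" (3x3) and "t" (3): a world point X has camera coordinates R X + t; the wrist camera has in their place "T_tool_cam" (4x4, takes a point from camera to tool coordinates, whose origin is the TCP and whose axes are the flange's). Camera axes: x right, y down, z forward; pixel columns grow to the right and rows downward; lengths in m; the calibration is good to about 2 mm. A picture is of the moment at which its call begins: read the wrist's pose just before it. There is no depth.
- hand_in(): hands the job in; it is judged then, once.
The state is a dict: "time": time; "q": joint angles; "joint_velocities": joint speeds; "joint_torque": joint torques, N m; "position": TCP position; "tool_rot": TCP orientation; "ft_force": force on the tool from outside, world axes, zero at the start; "moment": the same for the moment, N m; "grip_width": finger opening in m; "grip_force": force on a finger pad.
Only numpy, scipy, OpenCV 4.12 (cv2) and the standard library are available. Lean on these libraries where they do the work, as an engineer would, in place of code of your own. Each camera call takes 0.05 s, during which the arm holds its last target. There are 200 camera calls.

## Working session

There is one attempt and no reset: what is moved stays moved. The work goes in short steps, Python scripts to look and compute and a shell command to move; the robot and the scene stay as the last step left them, time stands still between calls to the robot, and variables do not carry over. Pictures are saved under pics/ and viewed, at most 10 in all, crops included, and the job is handed in when it is done.

```bash
mkdir -p pics; ls; cat > h.py <<'E'
import numpy as np,cv2
from rig import get_obs,camera
def ray(c,u,v):
    d=np.linalg.inv(c["intrinsics"])@[u,v,1.]; R=np.array(c["R"]); return -R.T@np.array(c["t"]), R.T@d
def plane(c,u,v,z):
    o,d=ray(c,u,v); return o+d*(z-o[2])/d[2]
def proj(c,X):
    p=c["intrinsics"]@(np.array(c["R"])@X+c["t"]); return p[:2]/p[2]
E
python3 - <<'E'
from h import *
import pickle
print(get_obs())
D={}
for n in("top","side"):
    c=camera(n);D[n]=c;cv2.imwrite(f"pics/{n}0.png",c["img"][:,:,::-1])
    print(n,c["intrinsics"],ray(c,280,210))
pickle.dump(D,open("c0.pkl","wb"))
E
```

```text
pics
{'time': 0.0, 'q': array([ 9.75491682e-01,  5.28465439e-01,  1.43389291e+00,  1.72615732e-05,
        1.18139161e+00, -1.78475898e-01]), 'joint_velocities': array([-0.0007821 , -0.00118773,  0.00182963, -0.0003803 ,  0.00116933,
       -0.0002107 ]), 'joint_torque': array([ 1.47881568e-03, -4.40036631e+01, -1.76594245e+01,  6.31992845e-02,
        5.81065868e-02, -1.71415581e-04]), 'position': array([0.25259356, 0.57091439, 0.23257504]), 'tool_rot': array([ 2.06911940e-01,  9.78358976e-01, -9.95917813e-04, -4.14379290e-04]), 'ft_force': array([-0.32394466, -0.74441762, -0.66686203]), 'moment': array([ 0.00456343, -0.00676095, -0.02955681]), 'grip_force': 0.0, 'grip_width': 0.08690223095509253}
top [[420.79281675   0.         282.64369202]
 [  0.         420.79281675 207.96771845]
 [  0.           0.           1.        ]] (array([0.30636844, 0.03918227, 1.51466731]), array([ 0.17941641,  0.010397  , -0.9837502 ]))
side [[474.68974595   0.         268.17104955]
 [  0.         474.68974595 205.78321717]
 [  0.           0.           1.        ]] (array([-0.10386924, -1.04193825,  0.59422537]), array([ 0.51355341,  0.77699747, -0.36501742]))
```

View pics/top0.png

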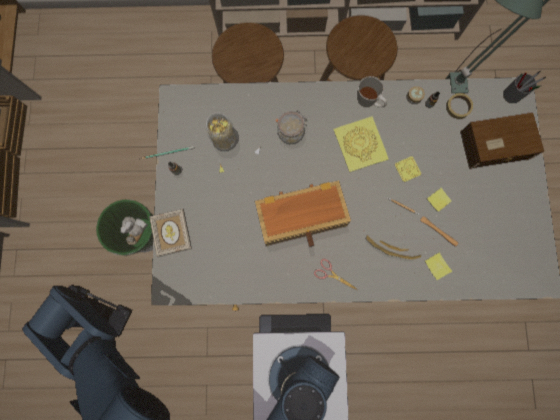

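View pics/side0.png

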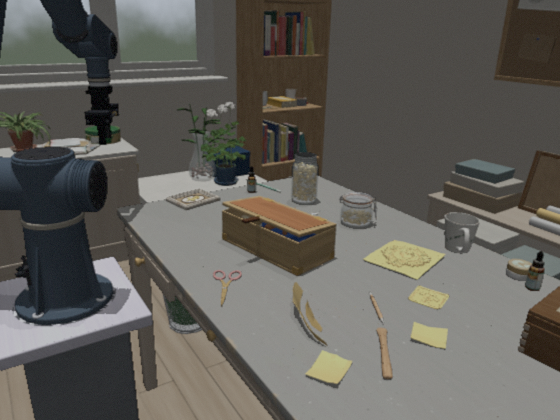

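The top view shows the box around (303,213) with its tab at (310,240). In the side view the lid is slightly ajar, with the tab near (248,219). I'll crop both enlarged.

```bash
python3 - <<'E'
from h import *
a=cv2.imread("pics/top0.png")[170:260,240:365];b=cv2.imread("pics/side0.png")[185:275,210:345]
r=lambda i:cv2.resize(i,(756,int(756/i.shape[1]*i.shape[0])),interpolation=cv2.INTER_CUBIC)
a=cv2.resize(a,(400,288),interpolation=cv2.INTER_CUBIC);b=cv2.resize(b,(800,533),interpolation=cv2.INTER_CUBIC)
cv2.imwrite("pics/b.png",b)
cv2.imwrite("pics/a.png",cv2.resize(a,(800,576)))
E
```

```text
(no output)
```

View pics/a.png

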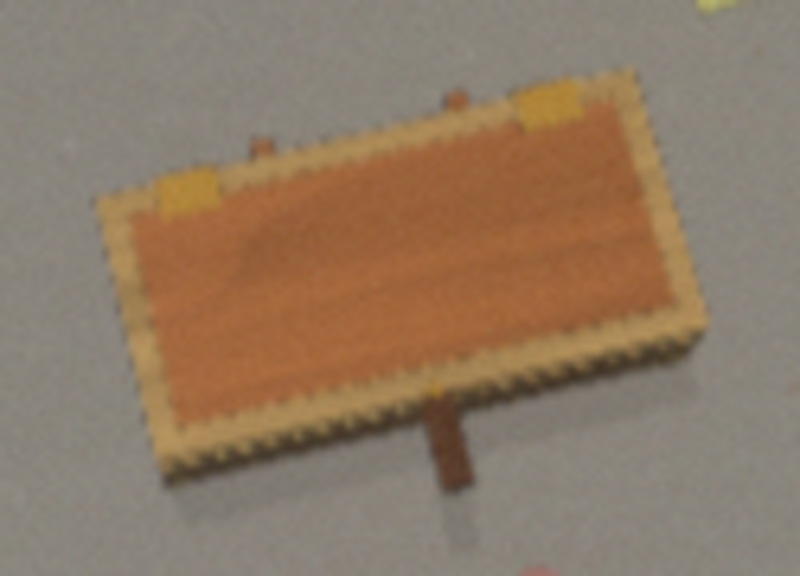

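View pics/b.png

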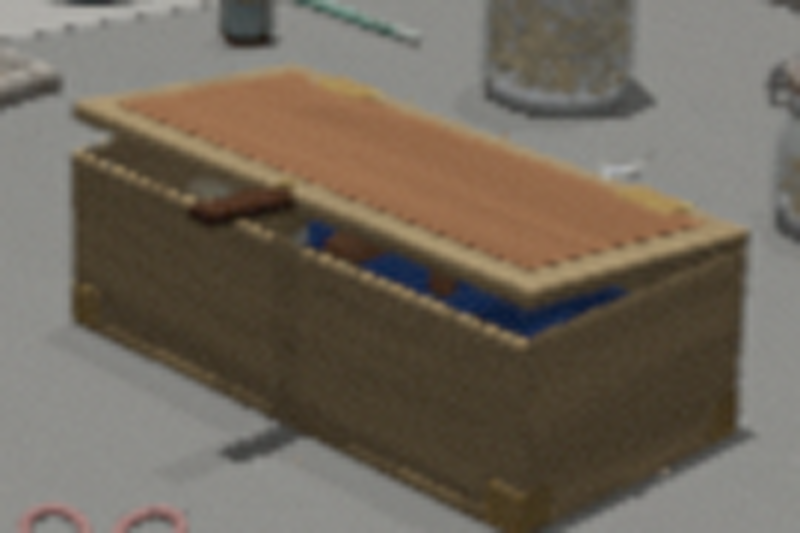

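Top: hinge-edge corners at (255,201) and (339,181), front corners at (265,242) and (350,221), tab from (308,232) to (311,246). Side: lid ajar with a visible gap to the rim; near-front rim corner at crop (527,347).

```bash
python3 - <<'E'
from h import *
import pickle
D=pickle.load(open("c0.pkl","rb"));T,S=D["top"],D["side"]
t=lambda u,v:(240+u/6.4,170+v/6.4); s=lambda u,v:(210+u/5.926,185+v/5.926)
def tri(a,b):
    o1,d1=ray(T,*t(*a));o2,d2=ray(S,*s(*b))
    A=np.stack([d1,-d2],1);k=np.linalg.lstsq(A,o2-o1,rcond=None)[0];p=o1+k[0]*d1;q=o2+k[1]*d2
    return (p+q)/2,np.linalg.norm(p-q)
np.set_printoptions(precision=4,suppress=True)
hl=plane(T,*t(97,200),.102);hr=plane(T,*t(633,70),.102)
print("hinge top corners",hl,hr,np.linalg.norm(hl-hr))
print("rim side nf, ff",plane(S,*s(527,347),.092),plane(S,*s(75,150),.092))
print("base side nf,nb,ff",plane(S,*s(540,530),0),plane(S,*s(737,437),0),plane(S,*s(75,325),0))
print("tri near-front lid top",tri((706,325),(533,280)))
print("tri far-front lid top",tri((163,462),(75,102)))
print("tri tab tip",tri((457,488),(203,207)))
print("tri hinge near",tri((633,70),(748,233)), "far",tri((97,200),(290,67)))
E
```

```text
hinge top corners [0.5962 0.1387 0.102 ] [ 0.662 -0.151  0.102] 0.297165223280332
rim side nf, ff [ 0.5208 -0.1853  0.092 ] [0.4568 0.1053 0.092 ]
base side nf,nb,ff [ 0.5351 -0.1812  0.    ] [ 0.6644 -0.155   0.    ] [0.454  0.1031 0.    ]
tri near-front lid top (array([ 0.5216, -0.1822,  0.1205]), np.float64(0.005136026430146919))
tri far-front lid top (array([0.4547, 0.1035, 0.1177]), np.float64(0.003116203268584743))
tri tab tip (array([ 0.4391, -0.0493,  0.1216]), np.float64(0.005970709008339102))
tri hinge near (array([ 0.6633, -0.1518,  0.1008]), np.float64(0.0022376396354720856)) far (array([0.597 , 0.1387, 0.0999]), np.float64(0.0008756280407227513))
```

```bash
R='x'; python3 -m pendant '[[[0,0,0,0,0,-7.3,1],[0,0,0,0,0,-7.3,1],[0,0,0,0,0,-7.3,1],[0,0,0,0,0,-7.3,1],[0,0,0,0,0,-7.5,1]]]' 40
python3 -m pendant '[[[-0.004,-0.043,-0.001,0,0,0,1],[-0.004,-0.043,-0.001,0,0,0,1],[-0.004,-0.043,-0.001,0,0,0,1],[-0.004,-0.043,-0.001,0,0,0,1],[-0.004,-0.043,-0.001,0,0,0,1]]]'
python3 -m pendant '[[[-0.004,-0.043,-0.001,0,0,0,1],[-0.004,-0.043,-0.001,0,0,0,1],[-0.004,-0.043,-0.001,0,0,0,1],[-0.004,-0.043,-0.001,0,0,0,1],[-0.004,-0.043,-0.001,0,0,0,1]]]'
python3 -m pendant '[[[-0.004,-0.043,-0.001,0,0,0,1],[-0.004,-0.043,-0.001,0,0,0,1],[-0.004,-0.043,-0.001,0,0,0,1],[-0.004,-0.043,-0.001,0,0,0,1],[0,-0.043,-0.001,0,0,0,1]]]'
cat >> h.py <<'E'
from scipy.spatial.transform import Rotation as Ro
def wrist(name):
    o=get_obs();c=camera("wrist");cv2.imwrite(name,c["img"][:,:,::-1])
    W=np.eye(4);W[:3,:3]=Ro.from_quat(o["tool_rot"]).as_matrix();W[:3,3]=o["position"]
    M=np.linalg.inv(W@c["T_tool_cam"]);c["R"]=M[:3,:3];c["t"]=M[:3,3];return o,c
E
python3 - <<'E'
from h import *
import pickle
o,c=wrist("pics/w1.png");pickle.dump(c,open("w1.pkl","wb"))
print(o,c["T_tool_cam"])
E
```

```text
time: 0.72
position: [0.2527, 0.5712, 0.233]
tool_rot: [-0.114, 0.994, -0.0, -0.0]
ft_force: [-0.4, 0.3, 0.3]
grip_width: 0.0875
grip_force: 0.0
time: 1.35
position: [0.3203, 0.3648, 0.2383]
tool_rot: [-0.112, 0.994, -0.0, -0.0]
ft_force: [-0.2, 0.2, 0.4]
grip_width: 0.0872
grip_force: 0.0
time: 1.98
position: [0.3875, 0.1597, 0.2435]
tool_rot: [-0.112, 0.994, 0.0, -0.0]
ft_force: [0.6, 0.1, 0.5]
grip_width: 0.0869
grip_force: 0.0
time: 2.6
position: [0.451, -0.0464, 0.2484]
tool_rot: [-0.112, 0.994, 0.0, -0.0]
ft_force: [-0.1, -0.1, -1.1]
grip_width: 0.0869
grip_force: 0.0
{'time': 2.6, 'q': array([-3.50017782e-01,  2.75584438e-01,  1.82760082e+00,  1.81133409e-04,
        1.03852446e+00, -2.14452836e+00]), 'joint_velocities': array([-6.85285724e-01,  1.22199133e-01, -2.19811132e-01,  3.14643413e-04,
        9.59478088e-02, -6.79308590e-01]), 'joint_torque': array([  2.30767317, -30.59111953, -14.68423337,  -0.12613649,
         0.0617036 ,   0.44977203]), 'position': array([ 0.45096564, -0.04641074,  0.24841819]), 'tool_rot': array([-1.11578331e-01,  9.93755637e-01,  9.59418378e-05, -1.76251066e-05]), 'ft_force': array([-0.05440245, -0.10014813, -1.0986941 ]), 'moment': array([ 0.08585466, -0.03617596,  0.03385495]), 'grip_force': 0.0, 'grip_width': 0.08692748411086429} [[ 8.92002105e-04 -9.52851300e-01 -3.03436326e-01  8.48214423e-02]
 [ 9.99999569e-01  7.71371486e-04  5.17404753e-04  9.12153205e-05]
 [-2.58947663e-04 -3.03436656e-01  9.52851577e-01 -1.50248186e-01]
 [ 0.00000000e+00  0.00000000e+00  0.00000000e+00  1.00000000e+00]]
```

View pics/w1.png

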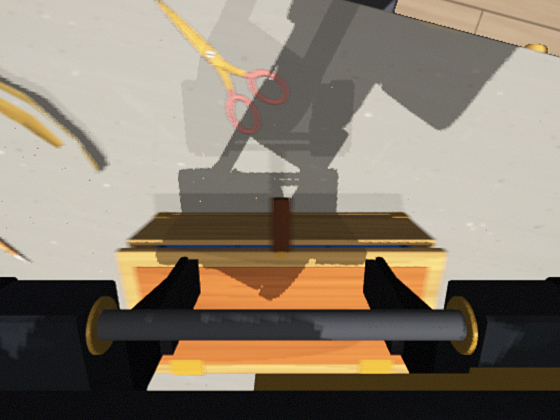

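The wrist view shows the tab from (282,198) to (282,252), the lid front edge from (118,250) to (447,250), level, so the yaw is right.

```bash
python3 - <<'E'
from h import *
import pickle
np.set_printoptions(precision=4,suppress=True)
c=pickle.load(open("w1.pkl","rb"));print(c["intrinsics"][0])
im=cv2.cvtColor(c["img"],cv2.COLOR_RGB2HSV)
o=get_obs();print(o["position"]);M=Ro.from_quat(o["tool_rot"]).as_matrix()
for z in(.11,.12,.13):
  a=plane(c,118,250,z);b=plane(c,447,250,z);print(z,"lid edge",np.linalg.norm(a-b),(a+b)/2,"tool",M.T@((a+b)/2-o["position"]))
  p=plane(c,282,198,z+.005);q=plane(c,282,252,z);print("  tip",p,M.T@(p-o["position"]),np.linalg.norm(p-q),"w18:",np.linalg.norm(plane(c,273,215,z)-plane(c,291,215,z)))
a,b=plane(c,155,213,.092),plane(c,408,213,.092);print("rim?",np.linalg.norm(a-b),(a+b)/2)
print(im[195:260:4,282],im[225,266:298,2])
E
```

```text
[340.5725   0.     281.2881]
[ 0.4535 -0.0514  0.2488]
0.11 lid edge 0.30190802624820184 [ 0.4883 -0.0364  0.11  ] tool [-0.037   0.0077  0.1389]
  tip [ 0.4393 -0.0482  0.115 ] [0.0135 0.007  0.1338] 0.05270968657949171 w18: 0.01597831721208173
0.12 lid edge 0.2914493504519684 [ 0.4842 -0.0374  0.12  ] tool [-0.0327  0.0076  0.1289]
  tip [ 0.4367 -0.0488  0.125 ] [0.0161 0.0069 0.1238] 0.05094480508570161 w18: 0.015424797514155061
0.13 lid edge 0.28099067465573496 [ 0.48   -0.0384  0.13  ] tool [-0.0284  0.0075  0.1188]
  tip [ 0.4342 -0.0494  0.135 ] [0.0186 0.0068 0.1138] 0.04918051878287299 w18: 0.014871277816228379
rim? 0.2381434438303105 [ 0.4593 -0.044   0.092 ]
[[ 24  26  98]
 [ 10 194  50]
 [ 10 178  63]
 [ 10 189  62]
 [ 11 174  60]
 [ 11 170  60]
 [ 10 182  63]
 [ 11 165  62]
 [ 11 188  57]
 [ 11 183  60]
 [ 10 167  61]
 [ 11 194  59]
 [ 11 167  61]
 [ 12 197  57]
 [ 16 175  86]
 [ 19 185 149]
 [ 19 148 145]] [69 68 62 62 60 62 58 63 55 61 58 61 59 58 57 60 59 63 58 65 61 62 60 57
 61 67 63 69 69 67 69 70]
```

```bash
python3 -m pendant '[[[-0.003,0.007,0.02,0,0,0,1],[0,0,0.02,0,0,0,1],[0,0,0.02,0,0,0,1],[0,0,0.01,0,0,0,1],[0,0,0,0,0,0,1]]]'
python3 - <<'E'
from h import *
import pickle
np.set_printoptions(precision=4,suppress=True)
o,c=wrist("pics/w2.png");pickle.dump(c,open("w2.pkl","wb"));print(o["position"],o["ft_force"])
h=cv2.cvtColor(c["img"],cv2.COLOR_RGB2HSV)
m=((h[...,0]<14)&(h[...,1]>130)&(h[...,2]<110)&(h[...,2]>25)).astype(np.uint8)
n,l,s,ce=cv2.connectedComponentsWithStats(m)
for i in np.argsort(-s[1:,4])[:4]+1:print(s[i],ce[i])
E
```

```text
time: 3.28
position: [0.4516, -0.0373, 0.178]
tool_rot: [-0.112, 0.994, 0.0, -0.001]
ft_force: [0.6, -0.6, 0.1]
grip_width: 0.0872
grip_force: 0.0
[ 0.4516 -0.0373  0.178 ] [ 0.6242 -0.5595  0.1066]
[ 258  221   28   68 1722] [271.5215 253.9111]
[253 309  45   1  45] [275. 309.]
[220 309  20   1  20] [229.5 309. ]
[300 309  16   1  16] [307.5 309. ]
```

View pics/w2.png

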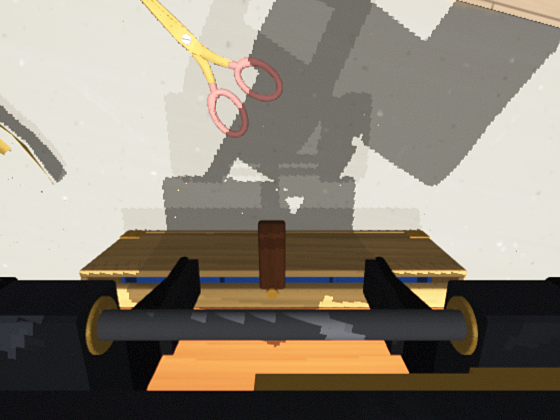

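Tab is now at column 271.5, rows 221–289, slightly left of the gripper axis (about 281).

```bash
python3 - <<'E'
from h import *
import pickle
np.set_printoptions(precision=4,suppress=True)
c=pickle.load(open("w2.pkl","rb"));o=get_obs();M=Ro.from_quat(o["tool_rot"]).as_matrix();P=o["position"];print(P)
for z in(.11,.12,.13):
  p=plane(c,271.5,222,z+.002);q=plane(c,271.5,289,z);print(z,M.T@(p-P),M.T@(q-P),np.linalg.norm(p-q),p)
E
```

```text
[ 0.4521 -0.0375  0.1786]
0.11 [ 0.0131 -0.006   0.0666] [-0.0384 -0.0065  0.0686] 0.051586610080655314 [ 0.4406 -0.0462  0.112 ]
0.12 [ 0.0165 -0.0057  0.0566] [-0.0328 -0.0062  0.0586] 0.04925862551729027 [ 0.4373 -0.0467  0.122 ]
0.13 [ 0.0198 -0.0054  0.0466] [-0.0271 -0.0059  0.0486] 0.04693082314494434 [ 0.434  -0.0471  0.132 ]
```

```bash
python3 -m pendant '[[[-0.0015,-0.006,0.01,0,0,0,1],[0,0,0.015,0,0,0,1],[0,0,0.015,0,0,0,1],[0,0,0.015,0,0,0,1],[0,0,0.011,0,0,0,1]]]'
python3 -m pendant '[[[0,0,0,0,0,0,0.1],[0,0,0,0,0,0,0.1],[0,0,0,0,0,0,0.1],[0,0,0,0,0,0,0.1],[0,0,0,0,0,0,0.1]]]' 15
```

```text
time: 3.95
position: [0.4552, -0.0434, 0.112]
tool_rot: [-0.112, 0.994, -0.0, 0.0]
ft_force: [0.4, -1.2, 0.5]
grip_width: 0.0872
grip_force: 0.0
time: 4.58
position: [0.455, -0.0431, 0.1128]
tool_rot: [-0.112, 0.994, -0.0, 0.0]
ft_force: [-0.3, 0.5, -0.2]
grip_width: 0.045
grip_force: 0.0
```

```bash
python3 -m pendant '[[[0,0,0,0,0,0,0.1],[0,0,0,0,0,0,0.1],[0,0,0,0,0,0,0.1],[0,0,0,0,0,0,0.1],[0,0,0,0,0,0,0.1]]]' 15
python3 - <<'E'
import numpy as np
for t0 in (.11,.13):
  t=np.linspace(t0+.0275,1.8275,13);r=.1821
  print(np.round(np.c_[t[1:]-.0275,np.diff(r*np.cos(t))/5*1000,-np.diff(r*np.sin(t))/5*1000],1))
E
```

```text
time: 5.2
position: [0.4549, -0.0432, 0.1125]
tool_rot: [-0.112, 0.994, -0.0, 0.0]
ft_force: [-1.1, -1.2, -0.1]
grip_width: 0.018
grip_force: 15.0
[[ 0.3 -1.1 -5. ]
 [ 0.4 -1.8 -4.8]
 [ 0.5 -2.4 -4.5]
 [ 0.7 -3.  -4.1]
 [ 0.8 -3.6 -3.7]
 [ 1.  -4.1 -3.1]
 [ 1.1 -4.5 -2.5]
 [ 1.2 -4.8 -1.9]
 [ 1.4 -5.  -1.2]
 [ 1.5 -5.1 -0.5]
 [ 1.7 -5.1  0.2]
 [ 1.8 -5.   0.9]]
[[ 0.3 -1.1 -4.9]
 [ 0.4 -1.8 -4.7]
 [ 0.5 -2.5 -4.4]
 [ 0.7 -3.  -4. ]
 [ 0.8 -3.6 -3.6]
 [ 1.  -4.  -3.1]
 [ 1.1 -4.4 -2.5]
 [ 1.2 -4.7 -1.8]
 [ 1.4 -4.9 -1.2]
 [ 1.5 -5.  -0.5]
 [ 1.7 -5.1  0.2]
 [ 1.8 -5.   0.9]]
```

Gripped at 18 mm, the tab width. I'll raise the lid through the first part of the arc.

```bash
python3 -m pendant '[[[-0.0011,0,-0.0049,0,0,0,0.1],[-0.0011,0,-0.0049,0,0,0,0.1],[-0.0011,0,-0.0049,0,0,0,0.1],[-0.0011,0,-0.0049,0,0,0,0.1],[-0.0011,0,-0.0049,0,0,0,0.1]]]'
python3 -m pendant '[[[-0.0018,0,-0.0047,0,0,0,0.1],[-0.0018,0,-0.0047,0,0,0,0.1],[-0.0018,0,-0.0047,0,0,0,0.1],[-0.0018,0,-0.0047,0,0,0,0.1],[-0.0018,0,-0.0047,0,0,0,0.1]]]'
python3 -m pendant '[[[-0.0025,0,-0.0044,0,0,0,0.1],[-0.0025,0,-0.0044,0,0,0,0.1],[-0.0025,0,-0.0044,0,0,0,0.1],[-0.0025,0,-0.0044,0,0,0,0.1],[-0.0025,0,-0.0044,0,0,0,0.1]]]'
```

```text
time: 5.82
position: [0.4601, -0.0419, 0.1374]
tool_rot: [-0.112, 0.994, -0.0, -0.0]
ft_force: [-1.5, -4.9, -2.1]
grip_width: 0.018
grip_force: 15.0
time: 6.45
position: [0.4687, -0.04, 0.1609]
tool_rot: [-0.112, 0.994, -0.0, -0.0]
ft_force: [-1.1, -4.4, -2.1]
grip_width: 0.0175
grip_force: 15.0
time: 7.08
position: [0.4803, -0.0373, 0.1828]
tool_rot: [-0.112, 0.994, -0.0, -0.001]
ft_force: [-2.7, -5.4, -1.0]
grip_width: 0.0178
grip_force: 15.0
```

```bash
python3 -m pendant '[[[-0.003,-0.0005,-0.004,0,0,0,0.1],[-0.003,-0.0005,-0.004,0,0,0,0.1],[-0.003,0,-0.004,0,0,0,0.1],[-0.003,0,-0.004,0,0,0,0.1],[-0.003,0,-0.004,0,0,0,0.1]]]'
python3 -m pendant '[[[-0.0036,0,-0.0036,0,0,0,0.1],[-0.0036,0,-0.0036,0,0,0,0.1],[-0.0036,0,-0.0036,0,0,0,0.1],[-0.0036,0,-0.0036,0,0,0,0.1],[-0.0036,0,-0.0036,0,0,0,0.1]]]'
python3 -m pendant '[[[-0.004,0,-0.0031,0,0,0,0.1],[-0.004,0,-0.0031,0,0,0,0.1],[-0.004,0,-0.0031,0,0,0,0.1],[-0.004,0,-0.0031,0,0,0,0.1],[-0.004,0,-0.0031,0,0,0,0.1]]]'
python3 -m pendant '[[[-0.0044,0,-0.0025,0,0,0,0.1],[-0.0044,0,-0.0025,0,0,0,0.1],[-0.0044,0,-0.0025,0,0,0,0.1],[-0.0044,0,-0.0025,0,0,0,0.1],[-0.0044,0,-0.0025,0,0,0,0.1]]]'
```

```text
time: 7.7
position: [0.4944, -0.0342, 0.2026]
tool_rot: [-0.112, 0.994, 0.001, -0.002]
ft_force: [-3.0, -2.9, 0.4]
grip_width: 0.0178
grip_force: 15.0
time: 8.32
position: [0.5118, -0.0302, 0.2207]
tool_rot: [-0.112, 0.994, 0.001, -0.002]
ft_force: [-4.4, -2.5, 1.6]
grip_width: 0.0179
grip_force: 15.0
time: 8.95
position: [0.5317, -0.0257, 0.2364]
tool_rot: [-0.112, 0.994, 0.001, -0.002]
ft_force: [-3.5, -2.0, 2.0]
grip_width: 0.0178
grip_force: 15.0
time: 9.57
position: [0.5537, -0.0207, 0.2492]
tool_rot: [-0.112, 0.994, 0.001, -0.001]
ft_force: [-3.8, -1.7, 2.4]
grip_width: 0.0176
grip_force: 15.0
```

```bash
python3 -m pendant '[[[-0.0047,0,-0.0018,0,0,0,0.1],[-0.0047,0,-0.0018,0,0,0,0.1],[-0.0047,0,-0.0018,0,0,0,0.1],[-0.0047,0,-0.0018,0,0,0,0.1],[-0.0047,0,-0.0018,0,0,0,0.1]]]'
python3 -m pendant '[[[-0.0049,0,-0.0012,0,0,0,0.1],[-0.0049,0,-0.0012,0,0,0,0.1],[-0.0049,0,-0.0012,0,0,0,0.1],[-0.0049,0,-0.0012,0,0,0,0.1],[-0.0049,0,-0.0012,0,0,0,0.1]]]'
python3 -m pendant '[[[-0.005,0,-0.0005,0,0,0,0.1],[-0.005,0,-0.0005,0,0,0,0.1],[-0.005,0,-0.0005,0,0,0,0.1],[-0.005,0,-0.0005,0,0,0,0.1],[-0.005,0,-0.0005,0,0,0,0.1]]]'
python3 -m pendant '[[[-0.0051,0,0.0002,0,0,0,0.1],[-0.0051,0,0.0002,0,0,0,0.1],[-0.0051,0,0.0002,0,0,0,0.1],[-0.0051,0,0.0002,0,0,0,0.1],[-0.0051,0,0.0002,0,0,0,0.1]]]'
```

```text
time: 10.2
position: [0.5773, -0.0153, 0.2586]
tool_rot: [-0.112, 0.994, 0.001, 0.0]
ft_force: [-4.3, -0.1, 4.3]
grip_width: 0.0181
grip_force: 15.0
time: 10.82
position: [0.6019, -0.0098, 0.2647]
tool_rot: [-0.112, 0.994, 0.001, 0.001]
ft_force: [-3.2, 0.4, 4.3]
grip_width: 0.0182
grip_force: 15.0
time: 11.45
position: [0.6267, -0.0041, 0.2673]
tool_rot: [-0.112, 0.994, 0.001, 0.001]
ft_force: [-3.0, -0.2, 5.3]
grip_width: 0.0179
grip_force: 15.0
time: 12.08
position: [0.652, 0.0016, 0.2663]
tool_rot: [-0.112, 0.994, 0.001, 0.002]
ft_force: [-2.1, 0.3, 5.2]
grip_width: 0.0178
grip_force: 15.0
```

```bash
python3 -m pendant '[[[-0.005,0,0.0009,0,0,0,0.1],[-0.005,0,0.0009,0,0,0,0.1],[-0.005,0,0.0009,0,0,0,0.1],[-0.004,0,0.0009,0,0,0,0.1],[-0.003,0,0.0009,0,0,0,0.1]]]'
python3 - <<'E'
from h import *
import pickle
c=camera("side");cv2.imwrite("pics/s2.png",c["img"][:,:,::-1])
E
```

```text
time: 12.7
position: [0.6741, 0.0067, 0.2622]
tool_rot: [-0.112, 0.994, 0.001, 0.003]
ft_force: [-0.6, 1.6, 7.7]
grip_width: 0.0177
grip_force: 15.0
```

View pics/s2.png

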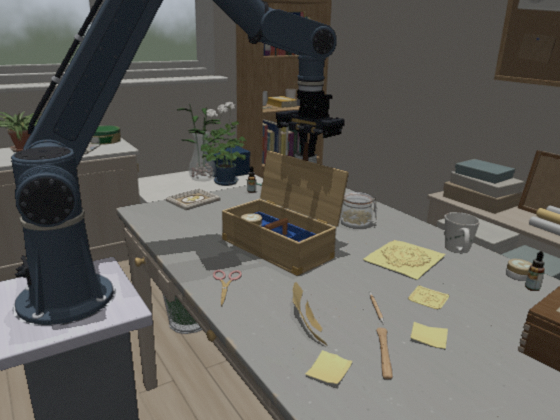

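The lid is upright and leaning back, with the tab still in the gripper; the tin is visible at (250,218). No stop felt yet, so I continue in small steps.

```bash
python3 -m pendant '[[[-0.002,0,0.0001,0,0,0,0.1],[-0.002,0,0.0004,0,0,0,0.1],[-0.002,0,0.0004,0,0,0,0.1],[0,0,0,0,0,0,0.1],[0,0,0,0,0,0,0.1]]]'
python3 -m pendant '[[[-0.002,0,0.0003,0,0,0,0.1],[-0.002,0,0.0003,0,0,0,0.1],[0,0,0,0,0,0,0.1],[0,0,0,0,0,0,0.1],[0,0,0,0,0,0,0.1]]]'
```

```text
time: 13.38
position: [0.6798, 0.008, 0.2608]
tool_rot: [-0.112, 0.994, 0.001, 0.003]
ft_force: [0.3, 1.6, 4.8]
grip_width: 0.0177
grip_force: 15.0
time: 14.0
position: [0.6803, 0.008, 0.2606]
tool_rot: [-0.112, 0.994, 0.0, -0.001]
ft_force: [-7.2, -0.2, 10.5]
grip_width: 0.0179
grip_force: 15.0
```

The stop has been reached (x stalled at 0.680, pushing back about 7 N). I release, retreat up, and move over the handle.

```bash
python3 -m pendant '[[[0,0,-0.001,0,0,0,0.6],[0,0,0,0,0,0,0.6],[0,0,0,0,0,0,0.6],[0,0,0,0,0,0,0.6],[0,0,0,0,0,0,0.6]]]' 40
python3 -m pendant '[[[0,0,-0.01,0,0,0,1],[0,0,-0.02,0,0,0,1],[0,0,-0.025,0,0,0,1],[0,0,-0.025,0,0,0,1],[0.02,0,0,0,0,0,1]]]'
python3 -m pendant '[[[0.025,0,0,0,0,0,1],[0.025,0,0,0,0,0,1],[0.025,0,0.01,0,0,0,1],[0.026,0,0.02,0,0,0,1],[0,0,0.02,0,0,0,1]]]'
python3 -m pendant '[[[0,0,0.02,0,0,0,1],[0,0,0.015,0,0,0,1],[0,0,0,0,0,0,1],[0,0,0,0,0,0,1],[0,0,0,0,0,0,1]]]'
python3 - <<'E'
from h import *
import pickle
o,c=wrist("pics/w3.png");pickle.dump(c,open("w3.pkl","wb"));print(o["position"],o["tool_rot"],o["ft_force"])
E
```

```text
time: 14.62
position: [0.6819, 0.0076, 0.2598]
tool_rot: [-0.112, 0.994, 0.0, -0.0]
ft_force: [0.6, -0.4, 0.3]
grip_width: 0.0512
grip_force: 0.0
time: 15.25
position: [0.6645, 0.003, 0.3437]
tool_rot: [-0.112, 0.994, -0.001, 0.004]
ft_force: [-0.6, 0.4, 0.2]
grip_width: 0.0854
grip_force: 0.0
time: 15.88
position: [0.5624, -0.0195, 0.291]
tool_rot: [-0.111, 0.994, -0.0, 0.0]
ft_force: [0.4, 0.5, 0.4]
grip_width: 0.0869
grip_force: 0.0
time: 16.5
position: [0.5644, -0.0194, 0.2559]
tool_rot: [-0.112, 0.994, -0.0, 0.001]
ft_force: [0.5, 0.0, 0.2]
grip_width: 0.0869
grip_force: 0.0
[ 0.56442218 -0.01935526  0.2559292 ] [-1.11701117e-01  9.93741430e-01 -3.17172595e-04  8.54215407e-04] [0.5469022  0.03648887 0.24440445]
```

View pics/w3.png

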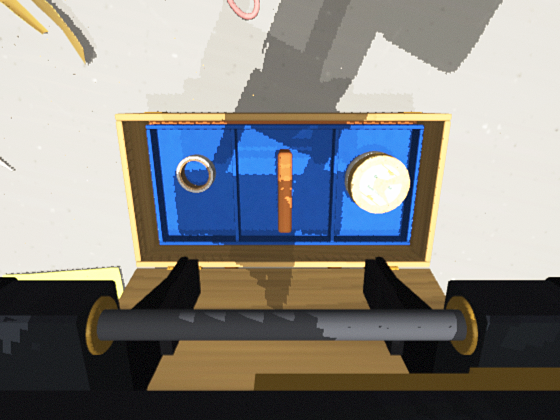

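The wrist view shows the lid open, with the handle at column 285, rows 149–233, the tape at (195,174) and the tin at (380,183).

```bash
python3 - <<'E'
from h import *
import pickle
np.set_printoptions(precision=4,suppress=True)
c=pickle.load(open("w3.pkl","rb"));o=get_obs();M=Ro.from_quat(o["tool_rot"]).as_matrix();P=o["position"];print(P)
h=cv2.cvtColor(c["img"],cv2.COLOR_RGB2HSV)
m=((h[...,0]<18)&(h[...,1]>120)).astype(np.uint8);m[:135]=0;m[240:]=0;m[:,:265]=0;m[:,305:]=0
ys,xs=np.nonzero(m);print(xs.min(),xs.max(),ys.min(),ys.max(),[(r,np.nonzero(m[r])[0][[0,-1]]) for r in(155,175,190,210,228)])
T=lambda u,v,z:M.T@(plane(c,u,v,z)-P)
print("handle",T(285,ys.min(),.081),T(285,ys.max(),.081))
print("rim front",T(118,115,.092),T(450,115,.092),"rear",T(133,265,.092),T(438,265,.092))
E
```

```text
[ 0.5643 -0.0193  0.2558]
278 291 150 231 [(155, array([278, 291])), (175, array([278, 291])), (190, array([278, 290])), (210, array([278, 290])), (228, array([279, 290]))]
handle [0.0476 0.0036 0.1748] [-0.0336  0.004   0.1749]
rim front [ 0.0793 -0.1442  0.1638] [0.0796 0.1491 0.1636] rear [-0.0664 -0.1501  0.164 ] [-0.0661  0.1591  0.1638]
```

Handle centre is at (+7, +3.5) mm in tool axes. I descend with half-open fingers so they stay inside the middle bay.

```bash
python3 -m pendant '[[[0.007,0.0035,0.015,0,0,0,0.5],[0,0,0.025,0,0,0,0.5],[0,0,0.025,0,0,0,0.5],[0,0,0.02,0,0,0,0.5],[0,0,0.01,0,0,0,0.5]]]'
python3 -m pendant '[[[0,0,0.02,0,0,0,0.5],[0,0,0.02,0,0,0,0.5],[0,0,0.02,0,0,0,0.5],[0,0,0.015,0,0,0,0.5],[0,0,0.01,0,0,0,0.5]]]'
python3 -m pendant '[[[0,0,0.01,0,0,0,0.5],[0,0,0,0,0,0,0.5],[0,0,0,0,0,0,0.1],[0,0,0,0,0,0,0.1],[0,0,0,0,0,0,0.1]]]' 40
python3 -m pendant '[[[0,0,0,0,0,0,0],[0,0,0,0,0,0,0],[0,0,0,0,0,0,0],[0,0,0,0,0,0,0],[0,0,0,0,0,0,0]]]' 40
```

```text
time: 17.18
position: [0.556, -0.0174, 0.1594]
tool_rot: [-0.112, 0.994, 0.0, -0.0]
ft_force: [0.5, 0.4, -0.7]
grip_width: 0.0474
grip_force: 0.0
time: 17.8
position: [0.5565, -0.0175, 0.0746]
tool_rot: [-0.112, 0.994, -0.0, 0.0]
ft_force: [-0.2, -0.4, 0.0]
grip_width: 0.0437
grip_force: 0.0
time: 18.42
position: [0.5565, -0.0175, 0.0654]
tool_rot: [-0.112, 0.994, -0.0, 0.0]
ft_force: [-0.5, -0.6, -0.3]
grip_width: 0.0211
grip_force: 0.0
time: 19.05
position: [0.5564, -0.0175, 0.0653]
tool_rot: [-0.112, 0.994, -0.0, 0.0]
ft_force: [-0.5, -1.0, 4.8]
grip_width: 0.0134
grip_force: 40.0
```

```bash
python3 -m pendant '[[[0,0,-0.001,0,0,0,0],[0,0,-0.002,0,0,0,0],[0,0,-0.004,0,0,0,0],[0,0,-0.004,0,0,0,0],[0,0,-0.004,0,0,0,0]]]'
python3 -m pendant '[[[0,0,-0.006,0,0,0,0],[0,0,-0.006,0,0,0,0],[0,0,-0.007,0,0,0,0],[0,0,-0.007,0,0,0,0],[0,0,-0.007,0,0,0,0]]]'
```

```text
time: 19.68
position: [0.5561, -0.0174, 0.0803]
tool_rot: [-0.112, 0.994, 0.0, -0.0]
ft_force: [-0.1, 0.3, -4.3]
grip_width: 0.0133
grip_force: 40.0
time: 20.3
position: [0.5562, -0.0174, 0.1136]
tool_rot: [-0.112, 0.994, -0.0, 0.0]
ft_force: [-0.6, -0.6, -4.6]
grip_width: 0.0134
grip_force: 40.0
```

```bash
python3 -m pendant '[[[0,0,-0.008,0,0,0,0],[0,0,-0.008,0,0,0,0],[0,0,-0.008,0,0,0,0],[0,0,-0.008,0,0,0,0],[0,0,-0.008,0,0,0,0]]]'
python3 -m pendant '[[[0,0,-0.008,0,0,0,0],[0,0,-0.008,0,0,0,0],[0,0,-0.008,0,0,0,0],[0,0,-0.008,0,0,0,0],[0,0,-0.008,0,0,0,0]]]'
python3 -m pendant '[[[0,0,-0.007,0,0,0,0],[0,0,-0.007,0,0,0,0],[0,0,-0.007,0,0,0,0],[0,0,-0.006,0,0,0,0],[0,0,-0.004,0,0,0,0]]]'
python3 -m pendant '[[[0,0,-0.003,0,0,0,0],[0,0,-0.001,0,0,0,0],[0,0,0,0,0,0,0],[0,0,0,0,0,0,0],[0,0,0,0,0,0,0]]]'
python3 - <<'E'
from h import *
import pickle
o,w=wrist("pics/w4.png");c=camera("side");print(get_obs())
i=c["img"][110:290,190:380,::-1]
j=cv2.resize(i,(480,455),interpolation=cv2.INTER_CUBIC);k=cv2.resize(w["img"][0:420,80:500,::-1],(320,320));
k=cv2.copyMakeBorder(k,0,135,0,0,cv2.BORDER_CONSTANT)
cv2.imwrite("pics/end.png",np.hstack([j,k]))
E
```

```text
time: 20.92
position: [0.5561, -0.0174, 0.1536]
tool_rot: [-0.112, 0.994, 0.0, -0.0]
ft_force: [0.2, -0.4, -4.9]
grip_width: 0.0136
grip_force: 40.0
time: 21.55
position: [0.5562, -0.0174, 0.1936]
tool_rot: [-0.112, 0.994, 0.0, -0.0]
ft_force: [-0.4, 0.3, -5.3]
grip_width: 0.0134
grip_force: 40.0
time: 22.18
position: [0.5563, -0.0174, 0.2245]
tool_rot: [-0.112, 0.994, -0.0, 0.0]
ft_force: [-0.1, 0.2, -4.3]
grip_width: 0.0134
grip_force: 40.0
time: 22.8
position: [0.5561, -0.0174, 0.2279]
tool_rot: [-0.112, 0.994, 0.0, -0.0]
ft_force: [0.6, -0.4, -4.4]
grip_width: 0.0133
grip_force: 40.0
{'time': 22.9, 'q': array([-2.32074078e-01,  4.42270870e-01,  1.61239122e+00,  2.98266714e-05,
        1.08716831e+00, -2.02666214e+00]), 'joint_velocities': array([-4.13158632e-04, -2.52425929e-03, -1.21221112e-03,  1.17345584e-03,
        2.19882905e-04,  4.87468487e-05]), 'joint_torque': array([ 5.42410744e-04, -4.11446893e+01, -1.76139289e+01, -7.35907699e-03,
        7.40815583e-02,  1.45780075e-05]), 'position': array([ 0.55615827, -0.0173724 ,  0.22793953]), 'tool_rot': array([-1.11655617e-01,  9.93746954e-01,  5.25166203e-05, -1.07459365e-04]), 'ft_force': array([ 3.15130294e-03, -2.61272100e-01, -4.81071205e+00]), 'moment': array([-0.04267372, -0.0062006 , -0.00570838]), 'grip_force': 40.01051835715771, 'grip_width': 0.013523456593757116}
```

View pics/end.png

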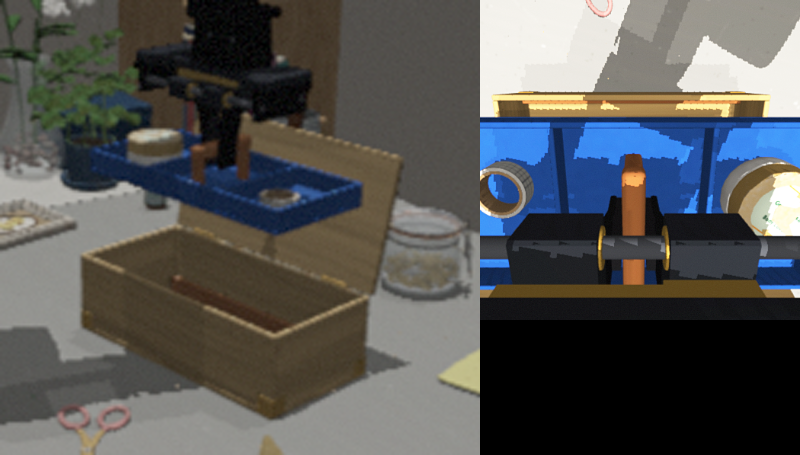

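The tray is level with the tin and tape in it, its underside about 99 mm above the rim, and the lid is still fully open behind it.

```bash
python3 -c "
from rig import hand_in
print(hand_in())"
```

```text
the job is handed in; nothing more can be done
None
```

I raised the lid back onto its stop and lifted out the tray; it is held level and still over the box, its underside about 99 mm above the rim by calculation, with the tin and tape still in it, and the job was handed in at about 23 s.

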